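# Hold the lid over the right casserole

### The arm

A 6-joint arm with a two-finger parallel gripper is mounted at the origin on a cart in front of the work surface, level with it; the furniture and walls round the work are solid. World frame = base frame: x ahead of the robot, y to its left, z up, the work surface at z = 0. Lengths are in m, angles in rad, forces in N, time in s.
With the tool pointing down it reaches from about 0.375 to 0.9 m from the base axis. Payload 3.1 kg.
Tool frame: the origin (TCP) lies on the centre line of the jaws, within the pads' length; the fingertips stand robot.nose_length ahead of it and the grasp point (between the pads) lies 6 mm ahead of it (robot.nose_length is the distance from the TCP to the fingertips, in m); z points along the fingers, y is the line along which they close (so a half turn about z gives the same grasp; the last joint's range is limited). The gripper opens to 87 mm and grips with 3 to 60 N. Pads are 19 mm wide; open, the fingers measure 117 mm over their backs; the gripper's body (75 mm by 190 mm) begins 51 mm behind the grasp point.
Start: joints at [1.149, 0.527, 1.433, -0, 1.181, -0.178], TCP at [0.151, 0.607, 0.22] pointing down, gripper open.
Joint ranges: [-3.08, 3.08], [-0.75, 2.2], [0.22, 2.44], [-1.43, 4.57], [0, 2.65], [-2.85, 2.85]. Speed limits (rad/s): [2.79, 2.79, 3.14, 3.14, 3.14, 3.14].

### API

Orientations are given as a unit quaternion [x, y, z, w].
In Python, from rig import robot gives the robot as it stands.
- The arm moves only by the shell command python3 -m crank 'ROWS' [FORCE]. ROWS is JSON, one flat list of numbers, 7 for each row, row after row: the shift along the tool's x, y, z in mm, then the turn, a rotation vector about the tool's x, y, z in degrees, then the closure in counts, from 0 (fully open) to 255 (shut). In form: [x, y, z, ax, ay, az, fingers, x, y, z, ax, ay, az, fingers, ...]. A call has exactly 5 rows; each row is the pose to reach, as a shift and turn from the pose commanded when the call began, along the tool's axes at that moment; what a row does not reach only later rows make up. A row lasts 1/12 s, in which the tool goes at most 41.7 mm and 7.16 degrees, less where a joint would pass 70% of its speed; a pose out of reach is approached as far as the arm can. A call with a gripper value outside its range is refused whole. The fingers move at their own pace and stop on an object; FORCE is the grip in N (left out, the last holds). Time passes only in rows, so rows that repeat a pose let the fingers close, or fill a call up. It gives the time, the measured TCP pose, the force, the opening and the grip force at its end, in the units of the state.
- robot.get_obs(): the state, without advancing time (a new reading comes with each control period).
- robot.camera(name): name is "scene" or "top" or "wrist"; returns a dict with "pixels" (420x560x3 uint8, red, green, blue), "intrinsics" (3x3 intrinsics, pixels), "k1" (the pictures are not rectified: a ray, as slopes to the right and down, at radius r is drawn at 1 + k1 r^2 times it, then the intrinsics apply), "extrinsics" (4x4, takes a point from camera to world coordinates); the wrist camera has in their place "mount" (4x4, takes a point from camera to tool coordinates, whose origin is the TCP and whose axes are the flange's). Camera axes: x right, y down, z forward; pixel columns grow to the right and rows downward; lengths in m; the calibration is good to about 2 mm. A picture is of the moment at which its call begins: read the wrist's pose just before it. There is no depth.
- robot.hand_in(): hands the job in; it is judged then, once.
The state is a dict: "time": time; "q": joint angles; "joint_velocities": joint speeds; "joint_torque": joint torques, N m; "position": TCP position; "tool_rot": TCP orientation; "ft_force": force on the tool from outside, world axes, zero at the start; "moment": the same for the moment, N m; "grip_width": finger opening in m; "grip_force": force on a finger pad.
Only numpy, scipy, OpenCV 4.12 (cv2) and the standard library are available. Lean on these libraries where they do the work, as an engineer would, in place of code of your own. Each camera call takes 0.05 s, during which the arm holds its last target. There are 200 camera calls.

### The job

Two open steel casseroles stand among the kitchen things: one has a squat tin in it, the other a tall spice jar. Pick up the loose domed steel lid lying on the table by its knob and, keeping it level all the way, hold it centred over the casserole with the tin, about a hand's breadth (10 cm) above the rim, so that I can still reach in. Finish while holding it there still and level, without setting it down, and do not shift or knock over the casseroles, what is in them, or anything else.

Things in the scene. Friction and masses are not known exactly. Their poses are not given: they have to be found in the camera images.
- lid: loose domed plain steel lid, 209 mm across, 0.2 to 0.4 kg, flat on the table, knob up. Origin: on its axis, 6 mm below its rim's underside (z about -6 mm as it lies); z: the axis, up when level. Round knob in the middle, the only place to grip: 36 to 58 mm above the origin, 54 mm across at its foot, tapering to 45 mm just under its top.
- casserole_a: one steel casserole, round, outer diameter 204 mm, wall about 3 mm, inner diameter about 185 mm, rim 87 mm above the table, 0.8 kg, with two loop handles along its own y axis (276 mm over the handles). Open, no lid on. Origin: centre of its underside; z up.
- casserole_b: the other steel casserole, round, outer diameter 204 mm, wall about 3 mm, inner diameter about 185 mm, rim 87 mm above the table, 0.8 kg, with two loop handles along its own y axis (276 mm over the handles). Open, no lid on. Origin: centre of its underside; z up.
- tin: squat closed food tin, 75 mm across, 58 mm high, standing on the inner floor (9 mm up) of one of the two casseroles (either one); it marks the casserole to be covered. Origin: centre of its underside, z up.
- jar: tall spice jar with a screw cap, 45 mm across, 106 mm high, standing in the other casserole and sticking out 28 mm above its rim. Origin: centre of its underside, z up. To be left alone.
- other_jar: bystander: spice jar like the other, 45 mm across, 106 mm high, standing on the table behind the casseroles; origin: centre of its underside.
- dropper_bottle: bystander: small dropper bottle, 33 mm across, 102 mm high, standing on the table in front; origin: centre of its underside.
- fork: bystander: table fork, 195 mm long (its x axis), 26 mm wide, 16 mm high, lying near the front edge; origin: middle of its underside.
- microwave_corner (a point): fixed: top front left corner of the big microwave on the right of the table, 320 mm high; it reaches from this corner back (+x) and to the right (-y). Right of the casseroles: keep arm and gripper clear of it. The other fixed things along the back and left side are at most 240 mm high.
Mind the look-alikes: they are no part of the job. What is meant by the tin is not black or turquoise, and is the larger of those in its own colour.

How it is judged:
On the way:
1. the lid has been lifted clear of the table, gripped and level (height (world z) of lid above 0.05 m and angle between lid's own z axis and vertical below 0.26 rad and contact force between lid and the fingers above 1 N), for 0.2 s.
At the end, for the whole second after the job is handed in: Lid gripped (over 1 N), still, level within 8 degrees, axis within 25 mm of the axis of the casserole holding the tin, its rim 50 to 150 mm above that casserole's rim, touching no casserole, tin or jar; casseroles, tin, jar and bystanders upright and within 40 mm of their start (((horizontal distance between lid and casserole_a below 0.025 m and horizontal distance between tin and casserole_a below 0.07 m and z of lid in the frame of casserole_a between 0.131 and 0.231 m) or (horizontal distance between lid and casserole_b below 0.025 m and horizontal distance between tin and casserole_b below 0.07 m and z of lid in the frame of casserole_b between 0.131 and 0.231 m)) and angle between lid's own z axis and vertical below 0.14 rad and contact force between lid and the fingers above 1 N and linear speed of lid below 0.03 m/s and angular speed of lid below 0.15 rad/s and not (contact force between lid and casserole_a above 0.05 N) and not (contact force between lid and casserole_b above 0.05 N) and not (contact force between lid and tin above 0.05 N) and not (contact force between lid and jar above 0.05 N) and ((horizontal distance between tin and casserole_a below 0.07 m and horizontal distance between jar and casserole_b below 0.08 m) or (horizontal distance between tin and casserole_b below 0.07 m and horizontal distance between jar and casserole_a below 0.08 m)) and angle between each of casserole_a, casserole_b, tin, jar, other_jar, dropper_bottle's own z axis and vertical below 0.15 rad and distance of each of casserole_a, casserole_b, tin, jar, other_jar, dropper_bottle, fork from where it was at the start of the episode below 0.04 m); the arm keeps its last pose, push and grip.
It fails at once if the lid tilted more than 15 degrees from level (angle between lid's own z axis and vertical above 0.26 rad).
It fails at once if a casserole, the tin, the jar or another thing shifted by more than 4 cm (distance of any of casserole_a, casserole_b, tin, jar, other_jar, dropper_bottle, fork from where it was at the start of the episode above 0.04 m).
It fails at once if a casserole, the tin, a jar or a bottle tipped over (angle between any of casserole_a, casserole_b, tin, jar, other_jar, dropper_bottle's own z axis and vertical above 0.5 rad).
It also fails if it takes over 48 s, if anything falls off the work surface, if the arm or the gripper's body presses on something with over 40 N, if the wrist force passes 120 N, or if a joint passes its speed limit or range.

## Working session

There is one attempt and no reset: what is moved stays moved. The work goes in short steps, Python scripts to look and compute and a shell command to move; the robot and the scene stay as the last step left them, time stands still between calls to the robot, and variables do not carry over. Pictures are saved under pics/ and viewed, at most 10 in all, crops included, and the job is handed in when it is done.

```bash
mkdir -p pics; cat > h.py <<'E'
import numpy as np, cv2, json
from rig import robot
from scipy.spatial.transform import Rotation as R
def snap(name,fn):
    o=robot.get_obs(); c=robot.camera(name)
    cv2.imwrite(f'pics/{fn}.png',c['pixels'][:,:,::-1])
    if name=='wrist':
        T=np.eye(4);T[:3,:3]=R.from_quat(o['tool_rot']).as_matrix();T[:3,3]=o['position'];E=T@np.array(c['mount'])
    else: E=np.array(c['extrinsics'])
    np.savez(f'pics/{fn}.npz',K=c['intrinsics'],k1=c['k1'],E=E)
    return o
def world(fn,uv,z):
    d=np.load(f'pics/{fn}.npz');K,k,E=d['K'],float(d['k1']),d['E']
    out=[]
    for u,v in np.atleast_2d(uv):
        p=np.array([(u-K[0,2])/K[0,0],(v-K[1,2])/K[1,1]]);s=p.copy()
        for _ in range(30): s=p/(1+k*(s@s))
        r=E[:3,:3]@np.r_[s,1];t=(z-E[2,3])/r[2];out.append(E[:3,3]+t*r)
    return np.array(out)
def pix(fn,P):
    d=np.load(f'pics/{fn}.npz');K,k,E=d['K'],float(d['k1']),d['E']
    c=(np.atleast_2d(P)-E[:3,3])@E[:3,:3];s=c[:,:2]/c[:,2:];s=s*(1+k*(s**2).sum(1,keepdims=True))
    return s*[K[0,0],K[1,1]]+[K[0,2],K[1,2]]
E
python3 - <<'E'
from h import *
o=snap('top','top0');snap('scene','sc0')
print(o,robot.nose_length);print(np.load('pics/top0.npz')['E'])
E
```

```text
{'time': 0.0, 'q': array([ 1.14852749e+00,  5.28480412e-01,  1.43390387e+00,  4.84025881e-06,
        1.18136352e+00, -1.78488957e-01]), 'joint_velocities': array([-0.00162443,  0.00180156,  0.00075558, -0.00035999,  0.00028956,
       -0.00165988]), 'joint_torque': array([-1.53412653e-03, -4.40032053e+01, -1.76594085e+01,  6.32119621e-02,
        5.83498925e-02, -1.52265252e-04]), 'position': array([0.15051669, 0.60585185, 0.21886238]), 'tool_rot': array([ 1.21589186e-01,  9.92579926e-01, -1.02866274e-03, -3.20972610e-04]), 'ft_force': array([0.0733286 , 0.02815246, 0.37769241]), 'moment': array([ 0.00331036, -0.04226233,  0.00365869]), 'grip_force': 0.0, 'grip_width': 0.08702878596980769} 0.025
[[-0.01593135 -0.98397565  0.17758972  0.34386422]
 [-0.9998554   0.01462137 -0.00868279  0.08913832]
 [ 0.00594705 -0.17770237 -0.98406631  1.68502028]
 [ 0.          0.          0.          1.        ]]
```

View pics/top0.png

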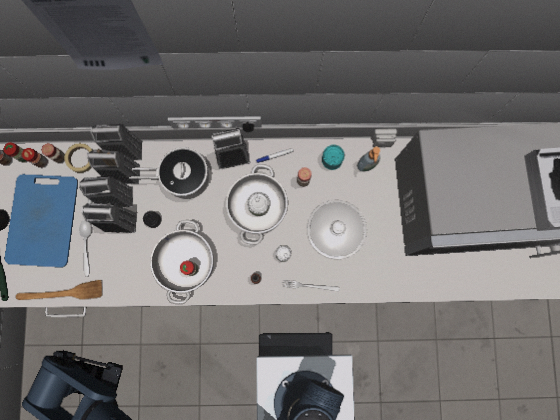

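View pics/sc0.png

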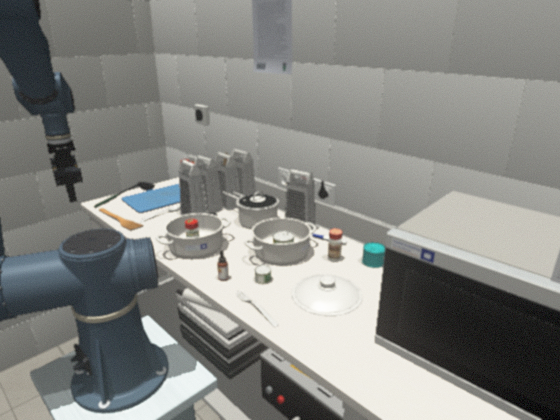

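The top view shows the lid at (337,229) with its knob at about (338,227), a casserole at (257,204) and another at (183,261). Tin candidates are the whitish tin in the casserole (257,204), the smaller whitish one on the table (283,253), turquoise (333,157) and black (152,219). The one at (257,204) fits: it is whitish, larger than its twin and stands in a casserole. The red-capped jar at (188,267) is in the other casserole.

```bash
python3 - <<'E'
from h import *
im=cv2.imread('pics/top0.png');cv2.imwrite('pics/crop.png',cv2.resize(im[140:310,140:380],None,fx=3.3,fy=3.3,interpolation=cv2.INTER_CUBIC))
for n,uv,z in [('knob',(338,227),.052),('lid',(337,229),.0),('casB',(257,204),.087),('tin',(257.5,203.5),.067),('casA',(183,261),.087),('jarA',(188,267),.115),('ojar',(304,176),.106),('dropper',(256,278),.1),('smalltin',(283,253),.04),('fork',(310,286),.01),('mw',(405,136),.32),('mw2',(416,253),.32)]: print(n,world('top0',uv,z).round(3))
E
```

```text
knob [[ 0.573 -0.122  0.052]]
lid [[ 0.574 -0.125  0.   ]]
casB [[0.649 0.148 0.087]]
tin [[0.655 0.147 0.067]]
casA [[0.464 0.39  0.087]]
jarA [[0.443 0.369 0.115]]
ojar [[ 0.738 -0.009  0.106]]
dropper [[0.406 0.153 0.1  ]]
smalltin [[0.49  0.064 0.04 ]]
fork [[ 0.379 -0.026  0.01 ]]
mw [[ 0.8   -0.294  0.32 ]]
mw2 [[ 0.459 -0.303  0.32 ]]
```

View pics/crop.png

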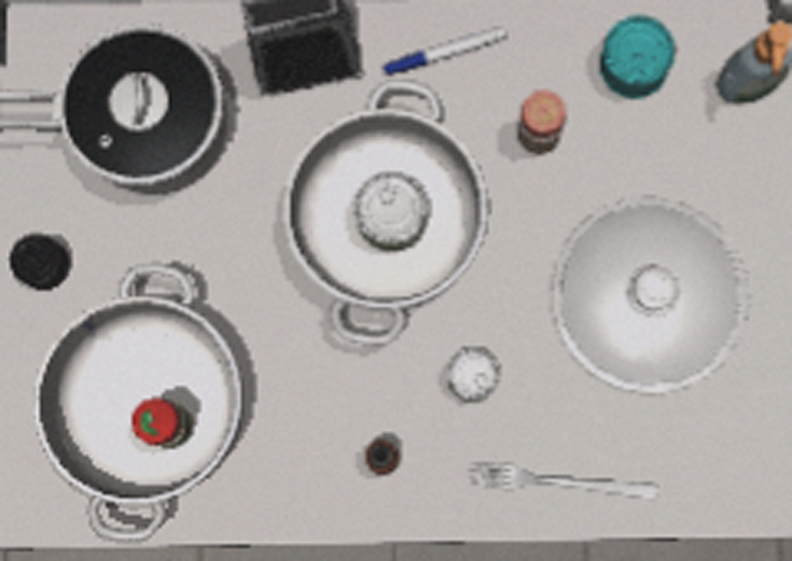

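Confirmed: the crop shows the larger whitish tin in the casserole centred at about (257.6,202.7) in top-view pixels, and the red-capped jar in the other. I'm heading over to the lid.

```bash
python3 -m crank '[-28,-29,0,0,0,0,0,-56,-58,0,0,0,0,0,-84,-87,0,0,0,0,0,-112,-116,0,0,0,0,0,-140,-145,0,0,0,0,0]' 60
for i in 1 2 3; do :; done
python3 -m crank '[-28,-29,0,0,0,0,0,-56,-58,0,0,0,0,0,-84,-87,0,0,0,0,0,-112,-116,0,0,0,0,0,-140,-145,0,0,0,0,0]'
python3 -m crank '[-28,-29,0,0,0,0,0,-56,-58,0,0,0,0,0,-84,-87,0,0,0,0,0,-112,-116,0,0,0,0,0,-140,-145,0,0,0,0,0]'
python3 -m crank '[-28,-29,0,0,0,0,0,-56,-58,0,0,0,0,0,-84,-87,0,0,0,0,0,-112,-116,0,0,0,0,0,-120,-124,0,0,0,0,0]'
cat >> h.py <<'E'
def delta(P):
    o=robot.get_obs();M=R.from_quat(o['tool_rot']).as_matrix()
    print('mm tool',(M.T@(np.array(P)-o['position'])*1000).round(1),'pos',o['position'].round(4),'F',o['ft_force'].round(1),'w',round(o['grip_width'],4),'g',round(float(o['grip_force']),1),'tilt',np.degrees(np.arccos(-M[2,2])).round(2),'t',o['time'])
E
python3 -c "
from h import *
delta([.573,-.123,.2]); snap('wrist','w1')"
```

```text
time: 0.52
position: [0.2519, 0.4302, 0.2195]
tool_rot: [0.121, 0.993, -0.0, -0.0]
ft_force: [1.4, 0.2, 0.1]
grip_width: 0.0871
grip_force: 0.0
time: 0.93
position: [0.3528, 0.2557, 0.2198]
tool_rot: [0.121, 0.993, -0.0, -0.0]
ft_force: [0.5, 0.4, 0.4]
grip_width: 0.0872
grip_force: 0.0
time: 1.35
position: [0.4538, 0.0811, 0.2197]
tool_rot: [0.122, 0.993, 0.0, -0.0]
ft_force: [0.3, -0.6, 0.1]
grip_width: 0.0873
grip_force: 0.0
time: 1.77
position: [0.5436, -0.072, 0.2198]
tool_rot: [0.124, 0.992, -0.001, 0.002]
ft_force: [0.3, -0.3, -0.1]
grip_width: 0.0869
grip_force: 0.0
mm tool [-41.  -42.2  20.1] pos [ 0.5436 -0.072   0.2198] F [ 0.3 -0.3 -0.1] w 0.0869 g 0.0 tilt 0.3 t 1.7667
```

View pics/w1.png

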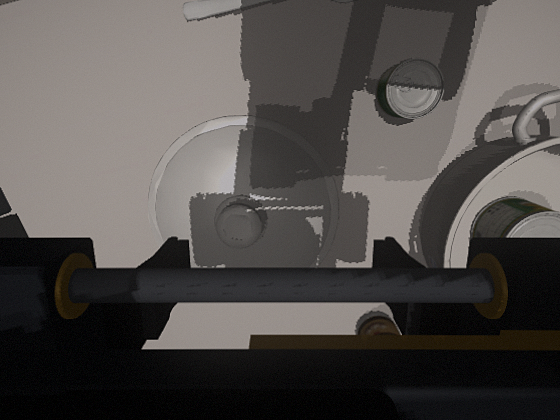

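The wrist view shows the lid with its left edge at column 148, right edge about 341 and top at row 115, and the knob top at about (241,221). Next I compare this with the top-camera estimate.

```bash
python3 - <<'E'
from h import *
print(world('w1',(241,221),.052),world('w1',[(148,205),(341,205),(244,116)],0))
P=np.array([.573,-.123,0])
print(pix('w1',P+[0,0,.052]),pix('w1',[P+[.1045*np.cos(a),.1045*np.sin(a),0] for a in np.arange(0,6.28,.785)]).round())
delta([.573,-.123,.11])
E
```

```text
[[ 0.56843772 -0.11841282  0.052     ]] [[ 0.54041544 -0.22155308  0.        ]
 [ 0.59189907 -0.01750784  0.        ]
 [ 0.47514387 -0.09458871  0.        ]]
[[237.69088804 226.52107333]] [[267. 295.]
 [324. 257.]
 [337. 189.]
 [293. 128.]
 [216. 116.]
 [157. 163.]
 [153. 233.]
 [199. 286.]]
mm tool [-41.  -42.4 109.9] pos [ 0.5433 -0.0715  0.2197] F [ 0.4 -1.3 -0.7] w 0.087 g 0.0 tilt 0.25 t 1.8167
```

```bash
python3 -m crank '[-20,-20,25,0,0,0,0,-38,-40,50,0,0,0,0,-38,-40,80,0,0,0,0,-38,-40,110,0,0,0,0,-38,-40,110,0,0,0,0]'
python3 -c "
from h import *
snap('wrist','w2');delta([.571,-.120,.058]);print(pix('w2',[.571,-.12,.052]),pix('w2',[[.571+.0225*np.cos(a),-.12+.0225*np.sin(a),.052] for a in np.arange(0,6.28,.785)]).round())"
```

```text
time: 2.23
position: [0.562, -0.1118, 0.1042]
tool_rot: [0.122, 0.993, 0.002, -0.007]
ft_force: [-1.2, 0.4, -0.7]
grip_width: 0.087
grip_force: 0.0
mm tool [-9.5 -6.  48.8] pos [ 0.5637 -0.1121  0.1069] F [0.9 0.5 0.5] w 0.0872 g 0.0 tilt 0.56 t 2.2833
[[272.21083322 240.11861147]] [[281. 272.]
 [302. 257.]
 [307. 232.]
 [291. 211.]
 [263. 207.]
 [241. 222.]
 [238. 248.]
 [254. 268.]]
```

View pics/w2.png

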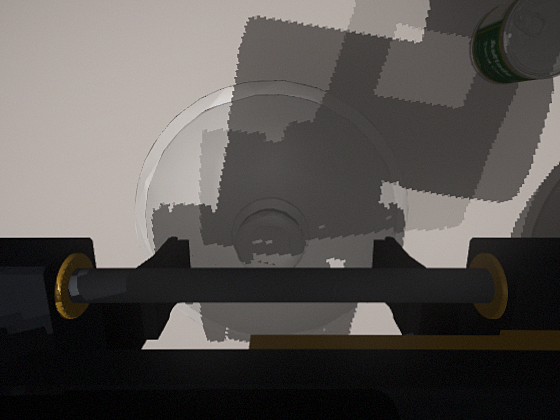

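The knob top sits at about (271,240), with its disc spanning columns 238–305 and its upper edge at row 208. That matches the prediction for (0.571,-0.120), so I settle the rest of the offset there.

```bash
python3 -m crank '[0,0,0,0,0,0,0,0,0,0,0,0,0,0,0,0,0,0,0,0,0,0,0,0,0,0,0,0,0,0,0,0,0,0,0]'
python3 -c "
from h import *
delta([.571,-.120,.058])"
```

```text
time: 2.7
position: [0.5679, -0.1144, 0.1114]
tool_rot: [0.121, 0.993, -0.0, 0.001]
ft_force: [0.1, -0.0, -0.3]
grip_width: 0.0873
grip_force: 0.0
mm tool [-4.2 -4.7 53.4] pos [ 0.5679 -0.1144  0.1114] F [ 0.1 -0.  -0.3] w 0.0873 g 0.0 tilt 0.16 t 2.7
```

```bash
python3 -m crank '[-4,-5,10,0,0,0,0,-4,-5,22,0,0,0,0,-4,-5,34,0,0,0,0,-4,-5,44,0,0,0,0,-4,-5,47,0,0,0,0]'
python3 -m crank '[0,0,2,0,0,0,0,0,0,4,0,0,0,0,0,0,5,0,0,0,0,0,0,5,0,0,0,0,0,0,5,0,0,0,0]'
python3 -c "
from h import *
delta([.571,-.120,.058])"
```

```text
time: 3.12
position: [0.5684, -0.1198, 0.0605]
tool_rot: [0.122, 0.993, 0.001, -0.002]
ft_force: [-0.9, -0.0, -0.2]
grip_width: 0.0869
grip_force: 0.0
time: 3.53
position: [0.5701, -0.1202, 0.0582]
tool_rot: [0.122, 0.993, -0.0, 0.0]
ft_force: [0.2, -0.9, 0.1]
grip_width: 0.0869
grip_force: 0.0
mm tool [-0.8  0.4  0.2] pos [ 0.5701 -0.1202  0.0582] F [ 0.2 -0.9  0.1] w 0.0869 g 0.0 tilt 0.04 t 3.5333
```

```bash
python3 -m crank '[0,0,0,0,0,0,80,0,0,0,0,0,0,120,0,0,0,0,0,0,255,0,0,0,0,0,0,255,0,0,0,0,0,0,255]' 45
python3 -m crank '[0,0,0,0,0,0,255,0,0,0,0,0,0,255,0,0,0,0,0,0,255,0,0,0,0,0,0,255,0,0,0,0,0,0,255]'
python3 -m crank '[0,0,-2,0,0,0,255,0,0,-5,0,0,0,255,0,0,-8,0,0,0,255,0,0,-12,0,0,0,255,0,0,-15,0,0,0,255]'
python3 -c "
from h import *
delta([.571,-.120,.058]);snap('wrist','w3')"
```

```text
time: 3.95
position: [0.5699, -0.1201, 0.058]
tool_rot: [0.122, 0.993, -0.0, 0.0]
ft_force: [0.2, -0.2, 0.1]
grip_width: 0.0618
grip_force: 0.0
time: 4.37
position: [0.5698, -0.1201, 0.0578]
tool_rot: [0.122, 0.993, 0.0, -0.0]
ft_force: [-0.3, -1.0, 0.3]
grip_width: 0.0283
grip_force: 0.0
time: 4.78
position: [0.57, -0.1202, 0.0735]
tool_rot: [0.122, 0.993, -0.0, 0.0]
ft_force: [0.1, -0.8, -0.7]
grip_width: 0.0015
grip_force: 0.0
mm tool [-0.9  0.4 15.5] pos [ 0.57   -0.1202  0.0735] F [ 0.1 -0.8 -0.7] w 0.0015 g 0.0 tilt 0.04 t 4.7833
```

View pics/w3.png

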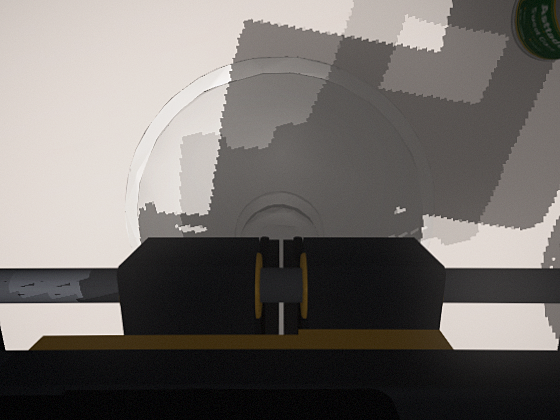

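The fingers closed on nothing: the picture shows shut fingers at columns 120–445, with the knob's far arc at about (280,205) behind them. I'll check the geometry.

```bash
python3 - <<'E'
from h import *
d=np.load('pics/w3.npz');print(d['E'].round(3))
o=robot.get_obs();p=o['position'];print(p)
for z in (.03,.052): print(z,pix('w3',[[.571+r*np.cos(a),-.12+r*np.sin(a),z] for r in (.0225,) for a in np.arange(0,6.28,.785)]).round())
M=R.from_quat(o['tool_rot']).as_matrix()
print('tip',pix('w3',p+M@[0,0,.025]),'tipx±',pix('w3',[p+M@[.0095,0,.025],p+M@[-.0095,0,.025]]))
print(world('w3',[(280,205),(280,192)],.052),world('w3',[(280,192)],.03), world('w3',[(126,200),(432,200),(280,57)],0))
c=cv2.imread('pics/w3.png')[40:300,100:460];cv2.imwrite('pics/w3c.png',cv2.resize(cv2.convertScaleAbs(c,alpha=1.6),None,fx=2.2,fy=2.2))
c=cv2.imread('pics/sc0.png')[240:340,270:400]
E
python3 -c "
from h import *
snap('scene','sc1');c=cv2.imread('pics/sc1.png')[190:340,230:400];cv2.imwrite('pics/sc1c.png',cv2.resize(c,None,fx=4,fy=4))"
```

```text
[[ 0.241  0.939  0.246  0.503]
 [ 0.97  -0.233 -0.061 -0.104]
 [-0.     0.253 -0.967  0.239]
 [ 0.     0.     0.     1.   ]]
[ 0.57037872 -0.12032788  0.07399808]
0.03 [[291. 262.]
 [314. 247.]
 [319. 220.]
 [302. 197.]
 [273. 193.]
 [250. 210.]
 [246. 237.]
 [263. 258.]]
0.052 [[292. 278.]
 [317. 261.]
 [323. 232.]
 [304. 207.]
 [272. 202.]
 [247. 221.]
 [243. 251.]
 [262. 274.]]
tip [[281.64463343 238.51741679]] tipx± [[281.65536948 222.04066909]
 [281.63420019 254.61379799]]
[[ 0.55090093 -0.11640782  0.052     ]
 [ 0.54405906 -0.11470262  0.052     ]] [[ 0.54884623 -0.11594747  0.03      ]] [[ 0.53576404 -0.21947482  0.        ]
 [ 0.5854044  -0.01978987  0.        ]
 [ 0.4734985  -0.09723782  0.        ]]
```

View pics/sc1c.png

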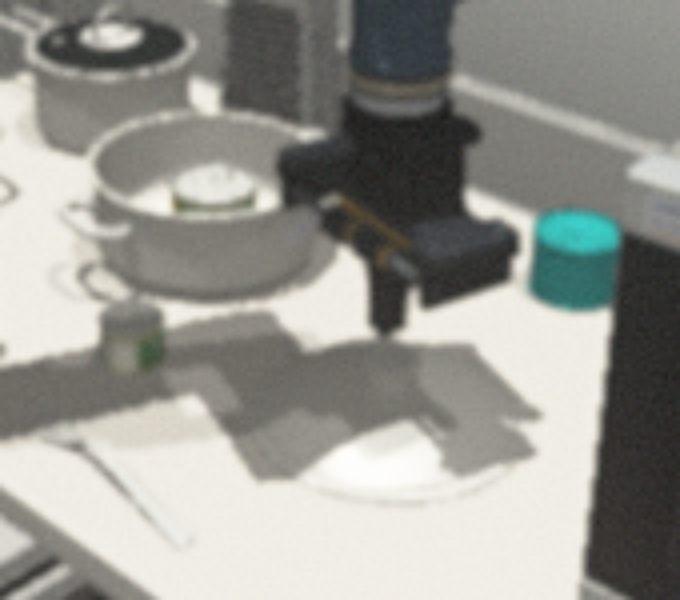

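The scene crop shows the closed fingertips at about (327,272) in full-frame pixels, standing above the lid. I'll check what height that means.

```bash
python3 - <<'E'
from h import *
p=robot.get_obs()['position']
for z in (.03,.04,.05,.06,.07,.08,.09): print(z,pix('sc1',[p[0],p[1],z]).round(1))
print(pix('sc0',[[.571,-.12,.03],[.571,-.12,.052]]).round(1))
for n in('sc0','sc1'):
  E=np.load(f'pics/{n}.npz')['E'];print(E[:3,3].round(3))
a=cv2.imread('pics/sc0.png')[250:320,285:370];b=cv2.imread('pics/sc1.png')[250:320,285:370]
cv2.imwrite('pics/ab.png',cv2.resize(np.hstack([a,b]),None,fx=4.5,fy=4.5,interpolation=cv2.INTER_CUBIC))
E
```

```text
0.03 [[325.8 284.8]]
0.04 [[326. 282.]]
0.05 [[326.1 279. ]]
0.06 [[326.3 276.1]]
0.07 [[326.4 273.2]]
0.08 [[326.6 270.2]]
0.09 [[326.8 267.2]]
[[325.9 284.7]
 [326.2 278.3]]
[-0.229 -0.756  0.711]
[-0.229 -0.756  0.711]
```

View pics/ab.png

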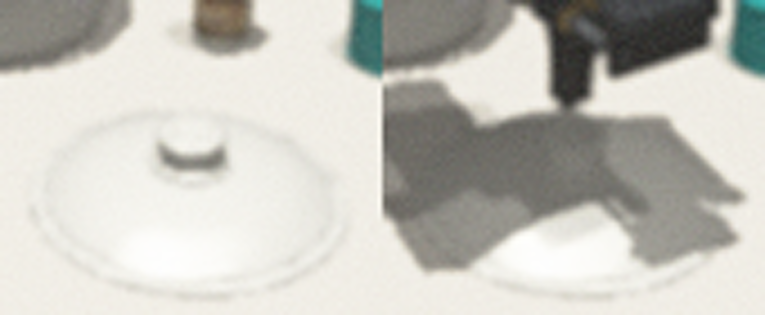

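```bash
python3 - <<'E'
from h import *
c=robot.camera('wrist');m=np.array(c['mount']);print(m.round(3),c['intrinsics'])
np.savez('pics/m.npz',K=c['intrinsics'],k1=c['k1'],E=m)
for z in (-.02,-.01,0,.005,.015,.025): print(z,pix('m',[[0,-.0435,z],[0,.0435,z],[.0095,.0435,z],[-.0095,.0435,z]]).round().tolist(), 'closed',pix('m',[[.0095,0,z],[-.0095,0,z]]).round().tolist())
E
```

```text
[[ 0.    -0.968 -0.253  0.068]
 [ 1.     0.     0.    -0.001]
 [-0.    -0.253  0.968 -0.166]
 [ 0.     0.     0.     1.   ]] [[365.0689217    0.         280.82219843]
 [  0.         365.0689217  204.75276071]
 [  0.           0.           1.        ]]
-0.02 [[181.0, 273.0], [383.0, 273.0], [384.0, 252.0], [381.0, 293.0]] closed [[282.0, 252.0], [282.0, 293.0]]
-0.01 [[187.0, 264.0], [377.0, 264.0], [378.0, 244.0], [375.0, 282.0]] closed [[282.0, 244.0], [282.0, 282.0]]
0 [[192.0, 255.0], [371.0, 255.0], [373.0, 237.0], [370.0, 273.0]] closed [[282.0, 237.0], [282.0, 273.0]]
0.005 [[195.0, 251.0], [369.0, 251.0], [370.0, 233.0], [368.0, 269.0]] closed [[282.0, 233.0], [282.0, 269.0]]
0.015 [[199.0, 244.0], [365.0, 244.0], [366.0, 227.0], [364.0, 261.0]] closed [[282.0, 227.0], [282.0, 261.0]]
0.025 [[203.0, 238.0], [361.0, 238.0], [361.0, 221.0], [360.0, 254.0]] closed [[282.0, 221.0], [282.0, 254.0]]
```

Both cameras put the real fingertips only 0–4 mm ahead of the reported TCP. The wrist view shows the open inner edges at columns 189/373 with the top at row 237, and the scene view gives tip z of about 0.069 with the TCP at 0.074. So the earlier close passed above the knob. I'll reopen, go about 22 mm lower than before, and watch the force.

```bash
python3 -m crank '[0,0,0,0,0,0,0,0,0,0,0,0,0,0,0,0,0,0,0,0,0,0,0,0,0,0,0,0,0,0,0,0,0,0,0]'
python3 -m crank '[0,0,0,0,0,0,0,0,0,0,0,0,0,0,0,0,0,0,0,0,0,0,0,0,0,0,0,0,0,0,0,0,0,0,0]'
python3 -m crank '[0,0,5,0,0,0,0,0,0,10,0,0,0,0,0,0,15,0,0,0,0,0,0,20,0,0,0,0,0,0,24,0,0,0,0]'
python3 -m crank '[0,0,3,0,0,0,0,0,0,6,0,0,0,0,0,0,9,0,0,0,0,0,0,11,0,0,0,0,0,0,11,0,0,0,0]'
python3 -c "
from h import *
delta([.571,-.120,.036])"
```

```text
time: 5.35
position: [0.5697, -0.1201, 0.0727]
tool_rot: [0.122, 0.993, 0.0, -0.0]
ft_force: [-0.3, -0.3, 0.6]
grip_width: 0.0262
grip_force: 0.0
time: 5.77
position: [0.5698, -0.1201, 0.0728]
tool_rot: [0.122, 0.993, -0.0, -0.0]
ft_force: [0.8, -1.1, -0.1]
grip_width: 0.059
grip_force: 0.0
time: 6.18
position: [0.5694, -0.12, 0.0479]
tool_rot: [0.122, 0.993, 0.0, -0.001]
ft_force: [-0.9, -0.7, 0.2]
grip_width: 0.0853
grip_force: 0.0
time: 6.6
position: [0.5696, -0.12, 0.0374]
tool_rot: [0.122, 0.993, 0.0, -0.0]
ft_force: [-0.3, -0.2, -0.3]
grip_width: 0.0872
grip_force: 0.0
mm tool [-1.4  0.3  1.4] pos [ 0.5696 -0.12    0.0374] F [-0.3 -0.2 -0.3] w 0.0872 g 0.0 tilt 0.04 t 6.6
```

```bash
python3 -m crank '[-1,0,1,0,0,0,90,-1,0,1,0,0,0,90,-1,0,1,0,0,0,255,-1,0,1,0,0,0,255,-1,0,1,0,0,0,255]' 45
python3 -m crank '[0,0,0,0,0,0,255,0,0,0,0,0,0,255,0,0,0,0,0,0,255,0,0,0,0,0,0,255,0,0,0,0,0,0,255]'
python3 -c "
from h import *
delta([.571,-.120,.036])"
```

```text
time: 7.02
position: [0.5709, -0.1204, 0.037]
tool_rot: [0.122, 0.993, -0.0, 0.0]
ft_force: [-0.0, 0.4, 0.5]
grip_width: 0.0616
grip_force: 0.0
time: 7.43
position: [0.5708, -0.1204, 0.0368]
tool_rot: [0.122, 0.993, -0.0, 0.0]
ft_force: [-0.2, -0.8, -0.7]
grip_width: 0.0462
grip_force: 44.0
mm tool [-0.1  0.5  0.8] pos [ 0.5708 -0.1204  0.0368] F [-0.2 -0.8 -0.7] w 0.0462 g 44.0 tilt 0.0 t 7.4333
```

Contact is at 46 mm, near the knob's top, so the grip is shallow. I'll open and go a little lower, watching the force.

```bash
python3 -m crank '[0,0,0,0,0,0,40,0,0,0,0,0,0,40,0,0,0,0,0,0,40,0,0,0,0,0,0,40,0,0,0,0,0,0,40]'
python3 -m crank '[0,0,0,0,0,0,40,0,0,1,0,0,0,40,0,0,2,0,0,0,40,0,0,3,0,0,0,40,0,0,4,0,0,0,40]'
python3 -m crank '[0,0,1,0,0,0,40,0,0,2,0,0,0,40,0,0,3,0,0,0,40,0,0,3,0,0,0,40,0,0,3,0,0,0,40]'
python3 -c "
from h import *
snap('scene','sc2');delta([.571,-.120,.03])
c=cv2.imread('pics/sc2.png')[235:315,275:380];cv2.imwrite('pics/sc2c.png',cv2.resize(c,None,fx=6,fy=6,interpolation=cv2.INTER_CUBIC))"
```

```text
time: 7.85
position: [0.5708, -0.1203, 0.0369]
tool_rot: [0.122, 0.993, 0.0, 0.0]
ft_force: [-0.6, 0.5, 0.1]
grip_width: 0.0694
grip_force: 0.0
time: 8.27
position: [0.5707, -0.1203, 0.0327]
tool_rot: [0.122, 0.993, 0.0, -0.0]
ft_force: [0.4, 0.1, 0.3]
grip_width: 0.0732
grip_force: 0.0
time: 8.68
position: [0.5707, -0.1203, 0.0298]
tool_rot: [0.122, 0.993, 0.0, -0.0]
ft_force: [0.3, -0.8, -0.1]
grip_width: 0.0734
grip_force: 0.0
mm tool [-0.1  0.4 -0.2] pos [ 0.5708 -0.1204  0.0298] F [0.5 0.5 0.3] w 0.0733 g 0.0 tilt 0.0 t 8.7333
```

View pics/sc2c.png

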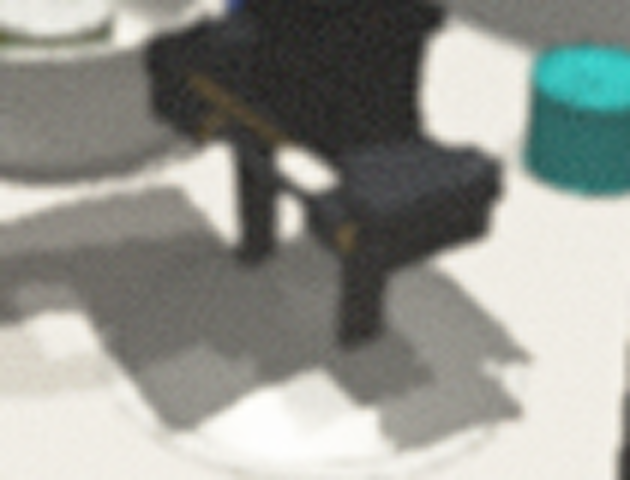

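The near fingertip shows at (335,292.5) and the far one at (317.5,278.7), in full-frame pixels. I convert these to heights.

```bash
python3 - <<'E'
from h import *
o=robot.get_obs();p=o['position'];y=R.from_quat(o['tool_rot']).as_matrix()[:,1]
for z in (.025,.03,.035,.04,.045,.05): print(z,[pix('sc2',[*(p+s*.042*y)[:2],z]).round(1).tolist() for s in(-1,1)])
E
```

```text
0.025 [[[334.6, 293.4]], [[317.7, 279.4]]]
0.03 [[[334.7, 292.0]], [[317.7, 278.0]]]
0.035 [[[334.8, 290.5]], [[317.8, 276.6]]]
0.04 [[[334.8, 289.0]], [[317.8, 275.2]]]
0.045 [[[334.9, 287.5]], [[317.9, 273.7]]]
0.05 [[[335.0, 286.1]], [[318.0, 272.3]]]
```

Tips are at about z 0.028, just under the foot of the knob. I raise 3 mm and close.

```bash
python3 -m crank '[0,0,-1,0,0,0,40,0,0,-3,0,0,0,40,0,0,-3,0,0,0,90,0,0,-3,0,0,0,255,0,0,-3,0,0,0,255]' 45
python3 -m crank '[0,0,0,0,0,0,255,0,0,0,0,0,0,255,0,0,0,0,0,0,255,0,0,0,0,0,0,255,0,0,0,0,0,0,255]'
python3 -m crank '[0,0,0,0,0,0,255,0,0,-1,0,0,0,255,0,0,-2,0,0,0,255,0,0,-3,0,0,0,255,0,0,-5,0,0,0,255]'
python3 -c "
from h import *
delta([.571,-.120,.03])"
```

```text
time: 9.15
position: [0.5708, -0.1204, 0.033]
tool_rot: [0.122, 0.993, -0.0, 0.0]
ft_force: [-0.1, -0.2, 0.5]
grip_width: 0.0605
grip_force: 0.0
time: 9.57
position: [0.5708, -0.1204, 0.0327]
tool_rot: [0.122, 0.993, 0.0, -0.0]
ft_force: [0.5, -0.3, -0.6]
grip_width: 0.0478
grip_force: 44.0
time: 9.98
position: [0.5703, -0.1201, 0.0376]
tool_rot: [0.122, 0.993, 0.0, -0.001]
ft_force: [0.0, 0.0, -2.8]
grip_width: 0.0475
grip_force: 43.7
mm tool [-0.6  0.3  7.6] pos [ 0.5703 -0.1201  0.0376] F [ 0.   0.  -2.8] w 0.0475 g 43.7 tilt 0.07 t 9.9833
```

Holding and carrying about 2.8 N. I lift further.

```bash
python3 -m crank '[0,0,-5,0,0,0,255,0,0,-11,0,0,0,255,0,0,-17,0,0,0,255,0,0,-23,0,0,0,255,0,0,-30,0,0,0,255]'
python3 -m crank '[0,0,-6,0,0,0,255,0,0,-12,0,0,0,255,0,0,-18,0,0,0,255,0,0,-24,0,0,0,255,0,0,-30,0,0,0,255]'
python3 -c "
from h import *
delta([.571,-.120,.24]);snap('scene','sc3')
c=cv2.imread('pics/sc3.png')[195:315,255:400];cv2.imwrite('pics/sc3c.png',cv2.resize(c,None,fx=4.5,fy=4.5,interpolation=cv2.INTER_CUBIC))"
```

```text
time: 10.4
position: [0.5708, -0.1204, 0.0687]
tool_rot: [0.122, 0.993, -0.0, 0.0]
ft_force: [0.0, 1.1, -2.2]
grip_width: 0.0481
grip_force: 43.7
time: 10.82
position: [0.5707, -0.1204, 0.0985]
tool_rot: [0.122, 0.993, -0.0, 0.0]
ft_force: [-0.3, -0.5, -3.6]
grip_width: 0.0475
grip_force: 43.7
mm tool [  -0.2    0.4 -141.5] pos [ 0.5707 -0.1204  0.0985] F [-0.3 -0.5 -3.6] w 0.0475 g 43.7 tilt 0.0 t 10.8167
```

View pics/sc3c.png

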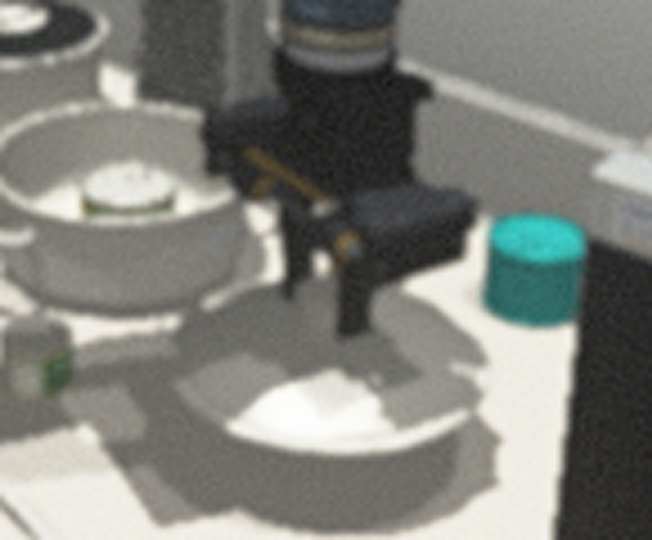

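The lid hangs level, its rim about 60 mm above the table. I lift to carrying height and then move across to the casserole at (0.652, 0.146).

```bash
python3 -m crank '[0,0,-8,0,0,0,255,0,0,-20,0,0,0,255,0,0,-34,0,0,0,255,0,0,-48,0,0,0,255,0,0,-62,0,0,0,255]'
python3 -m crank '[0,0,-14,0,0,0,255,0,0,-28,0,0,0,255,0,0,-42,0,0,0,255,0,0,-54,0,0,0,255,0,0,-59,0,0,0,255]'
python3 -m crank '[0,6,0,0,0,0,255,-1,18,0,0,0,0,255,-2,34,0,0,0,0,255,-3,50,0,0,0,0,255,-3,66,0,0,0,0,255]'
python3 -m crank '[-1,16,0,0,0,0,255,-2,32,0,0,0,0,255,-3,48,0,0,0,0,255,-4,64,0,0,0,0,255,-5,80,0,0,0,0,255]'
python3 -m crank '[-1,16,0,0,0,0,255,-2,32,0,0,0,0,255,-3,48,0,0,0,0,255,-4,64,0,0,0,0,255,-5,80,0,0,0,0,255]'
python3 -m crank '[-1,16,0,0,0,0,255,-1,30,0,0,0,0,255,-2,42,0,0,0,0,255,-2,49,0,0,0,0,255,-2,52,0,0,0,0,255]'
python3 -m crank '[0,0,0,0,0,0,255,0,0,0,0,0,0,255,0,0,0,0,0,0,255,0,0,0,0,0,0,255,0,0,0,0,0,0,255]'
python3 - <<'E'
from h import *
delta([.652,.146,.22]);snap('scene','sc4');snap('top','top4')
a=cv2.imread('pics/sc4.png')[140:300,130:400];b=cv2.imread('pics/top4.png')[140:300,150:420]
cv2.imwrite('pics/f4.png',cv2.resize(np.vstack([a,b]),None,fx=1.85,fy=1.85,interpolation=cv2.INTER_CUBIC))
P=[[.652+.1045*np.cos(t),.146+.1045*np.sin(t),.187] for t in np.arange(0,6.28,1.5708)]
print(pix('top4',P).round(1),pix('sc4',P).round(1))
E
```

```text
time: 11.28
position: [0.5704, -0.1202, 0.1605]
tool_rot: [0.122, 0.993, 0.0, -0.0]
ft_force: [1.1, -0.0, -3.5]
grip_width: 0.0477
grip_force: 43.7
time: 11.7
position: [0.5714, -0.1206, 0.2208]
tool_rot: [0.122, 0.993, -0.0, 0.001]
ft_force: [-0.8, 0.6, -3.0]
grip_width: 0.0475
grip_force: 43.7
time: 12.12
position: [0.5892, -0.0551, 0.2175]
tool_rot: [0.122, 0.993, 0.001, -0.001]
ft_force: [0.6, -0.4, -3.6]
grip_width: 0.0478
grip_force: 43.7
time: 12.53
position: [0.613, 0.0217, 0.2172]
tool_rot: [0.121, 0.993, 0.0, -0.002]
ft_force: [1.0, -0.8, -3.5]
grip_width: 0.0474
grip_force: 43.7
time: 12.95
position: [0.6374, 0.0978, 0.2175]
tool_rot: [0.121, 0.993, 0.0, -0.001]
ft_force: [-0.1, -0.2, -3.4]
grip_width: 0.048
grip_force: 43.7
time: 13.37
position: [0.6527, 0.1472, 0.2187]
tool_rot: [0.121, 0.993, 0.0, 0.0]
ft_force: [0.4, -0.8, -3.3]
grip_width: 0.0478
grip_force: 43.7
time: 13.78
position: [0.6524, 0.1451, 0.219]
tool_rot: [0.122, 0.993, -0.0, -0.0]
ft_force: [-0.2, 0.1, -3.4]
grip_width: 0.0478
grip_force: 43.7
mm tool [ 0.6  0.8 -1. ] pos [0.6524 0.1451 0.219 ] F [-0.2  0.1 -3.4] w 0.0478 g 43.7 tilt 0.01 t 13.7833
[[256.2 164.7]
 [222.9 197.6]
 [256.7 230.4]
 [290.  196.6]] [[303.6 194.7]
 [261.  194.5]
 [258.3 211.7]
 [305.3 211.9]]
```

View pics/f4.png

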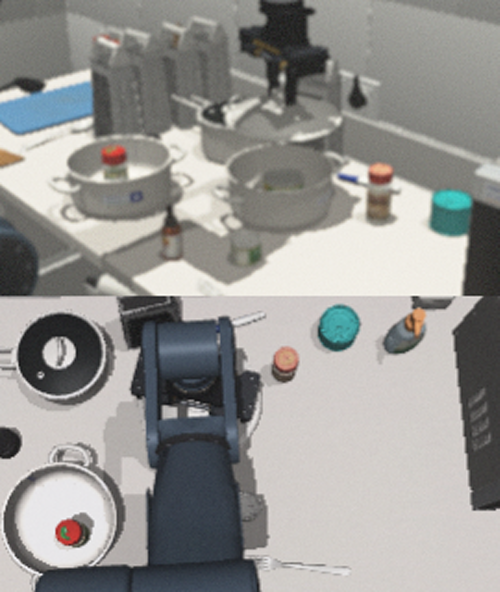

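The scene view shows the lid level above the tin's casserole with a clear gap, and everything else is in its place. Measured position is within 1 mm of the target, still, with a 44 N grip, so I'm handing in.

```bash
python3 -c "
from rig import robot
print(robot.hand_in())"
```

```text
the job is handed in; nothing more can be done
None
```

The lid is gripped by its knob and held still and level over the casserole with the tin, about 10 cm above its rim; the job is handed in with no verdict returned, the first grasp closed above the knob and had to be redone lower, and I viewed 11 pictures, one over the limit of 10.

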